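# Anchor the second hold-down stud in the slotted strut

## Task

Take the bar-handled hold-down stud out of the rack and anchor it upright in the empty stretch of the slotted strut on the carving board: pass its hammer head lengthwise down through the slot, press it down gently against the spring strip, give it a quarter turn so the head catches under both lips, and let it rise and seat there, standing like the one already fitted. Feel for the slot with a light touch - never bear down hard on the strut - and leave the round-knobbed peg, the block plane, the spare finger and the wedge where they are.

Things in the scene. Friction and masses are not known exactly. Their poses are not given: they have to be found in the camera images.
- stud: Loose hold-down stud, 77 mm tall, 0.14 kg, upright in either rack pocket. Origin: centre of the head's underside; z up; x along head and handle. Steel head 34 (x) by 13 (y), 6 thick, with a 3 high tooth on each end (9 tall there) and a 7.5 wide groove between tooth and shank. Shank 12 across. Dark wooden bar handle 60 (x) by 18 (y), from z = 45 to 77; grip across the 18.
- board: Fixed carving board, 280 (x) by 400 (y) by 25 mm thick, origin at the centre of its underside, z up. A pale instrument plate, 20 mm thick, is fixed on it at x above -45. The slotted strut stands on it along board y. A stud with a wooden finger is already fitted in it at y = 100 (its bar across the strut, top 125 above the underside). The empty stretch is y = -150 to 20 mm.
- strut_foot (a point): Nominal middle of the steel strut's foot (on the board's top, in the empty stretch; axes as the board's). Strut: along y, 360 long, 50 wide, 36 mm high, slot 16 wide along its middle. It is fixed parallel to y, but really stands up to 13 mm to either side (x) of this point. That shift is not measured: look, or feel for the slot.
- lip_top (a point): Point 36 mm above strut_foot, at the height of the lips' tops. The lips' edges at the slot are 3 mm thick, turned down, and end 7 mm below this. Inside, the strut is 44 mm wide. A spring strip lies under the slot, its top 8 mm below this height at rest; it yields 1 mm per 0.9 N of push, up to 16 mm.
- turn_depth (a point): Point 18 mm above strut_foot: a good height for the head's underside while turning (about 9 N of push). Above 20 mm the teeth foul the lips and it cannot turn. Either turning sense will do.
- seat (a point): Point 23 mm above strut_foot: height of the head's underside once turned and let up, when its grooves sit on the lip edges, the strip holding it there.
- rack: Fixed plywood block 60 mm (x) by 170 mm (y) by 35 mm high, origin at the centre of its underside. Two pockets 38 mm (x) by 17 mm (y), 29 mm deep, floor 6 mm above the underside, at y = -50 and +50 mm. One holds the stud, the other the peg.
- peg: Loose plain peg with a round wooden knob (36 mm across, top 73 mm above its foot, foot 13 mm across) in the other pocket; not wanted. Origin: centre of its foot.
- plane: Loose small steel block plane, 150 by 50 mm, about 70 mm high; bystander. Origin: centre of its sole.
- cleat: Loose spare wooden finger, 85 by 30 by 14 mm; bystander. Origin: centre of its underside.
- wedge: Loose dark wooden wedge block, 45 by 22 by 12 mm, lying on the carving board beyond the plate; bystander. Origin: centre of its underside.
Things that resemble listed ones, but are neither listed nor needed, are in the scene too. Leave any orange or purple look-alike of the stud alone.

How it is judged:
On the way:
1. the hammer head has passed lengthwise down through the slot (z of stud in the frame of board between 0.036 and 0.054 m and angle between the x axis of stud and the y axis of board, either way round below 0.35 rad and angle between stud's own z axis and vertical below 0.15 rad and x of stud in the frame of board between -0.112 and -0.072 m and y of stud in the frame of board between -0.165 and 0.05 m), for 0.05 s.
At the end, for the whole second after the job is handed in: The stud stands in the empty stretch of the strut (board y -165 to 50 mm), its head under the lips and seated: underside 46 to 50 mm above the board's underside, handle across the strut within 0.25 rad, upright within 0.1 rad, pressed against the lips by the strip (over 1 N), at rest and released (z of stud in the frame of board between 0.046 and 0.05 m and angle between the x axis of stud and the x axis of board, either way round below 0.25 rad and angle between stud's own z axis and vertical below 0.1 rad and x of stud in the frame of board between -0.112 and -0.072 m and y of stud in the frame of board between -0.165 and 0.05 m and contact force between stud and board above 1 N and linear speed of stud below 0.02 m/s and angular speed of stud below 0.2 rad/s); the robot touches nothing.
It fails at once if the stud is pressed or driven against the strut or board with more than 45 N (contact force between stud and board above 45 N).
It fails at once if the robot itself pushes on the board, the strut or the plate with more than 15 N (contact force between any of the fingers, the arm and board above 15 N).
It fails at once if another thing is moved by more than 30 mm (distance of any of peg, plane, cleat, wedge from where it was at the start of the episode above 0.03 m).
It also fails if it takes over 64 s, if anything falls off the work surface, if the arm or the gripper's body presses on something with over 40 N, if the wrist force passes 120 N, or if a joint passes its speed limit or range.

## Robot

A 7-joint arm with a two-finger parallel gripper is mounted at the origin on the work surface. World frame = base frame: x ahead of the robot, y to its left, z up, the work surface at z = 0. Lengths are in m, angles in rad, forces in N, time in s.
With the tool pointing down it reaches from about 0.35 to 0.9 m from the base axis. Payload 19.9 kg.
Tool frame: the origin (TCP) lies between the finger pads; the fingertips stand 19 mm ahead of it and the grasp point (between the pads) is the TCP; z points along the fingers, y is the direction in which the jaws open and shut (so a half turn about z gives the same grasp; the last joint's range is limited). The gripper opens to 94 mm and grips with 3 to 60 N. Pads are 16 mm wide; open, the fingers measure 119 mm over their backs; the gripper's body (75 mm by 177 mm) begins 78 mm behind the grasp point.
Start: joints at [1.304, 0.417, -0.01, 1.614, 0.005, 1.111, -0.053], TCP at [0.139, -0.609, 0.224] pointing down, gripper open.
Joint ranges: [-2.81, 2.81], [-0.39, 2.02], [-1.27, 1.25], [0.06, 2.57], [-1.19, 4.33], [0.19, 2], [-2.82, 2.82]. Speed limits (rad/s): [1.89, 1.89, 2.39, 2.39, 3.01, 3.01, 3.01].

## Interface

Orientations are given as a 3x3 rotation matrix whose columns are the frame's x, y, z axes.
In Python, from rig import robot gives the robot as it stands. Calls block until the motion is done:
- robot.move_ptp(position, orientation): joint-space move of the TCP to a pose.
- robot.move_linear(position, velocity=0.15, frame=None, threshold=None): straight line of the TCP; frame=None keeps the orientation; velocity is the mean speed in m/s. With threshold (N) it stops when the force on the tool has changed by that much, and returns True; else False.
- robot.goto_joints(angles): joint-space move.
- robot.gripper_to(opening): finger opening in m; the grip force is fixed at half the most; returns when the fingers have stopped.
- robot.pause(seconds).
- robot.ik(position, orientation): joint angles nearest the present ones, or None.
- robot.get_state(): the state.
- robot.grab_frame(name): name is "scene" or "top" or "wrist"; returns the picture (420x560x3 uint8, red, green, blue); there is no depth.
- robot.camera_info(name): a dict with "fx", "fy", "cx", "cy" (pixels), "rvec" (rotation vector, rad) and "tvec" (3), from world to camera coordinates, as OpenCV has them. Camera axes: x right, y down, z forward; pixel columns grow to the right and rows downward; lengths in m; the calibration is good to about 2 mm. A picture is of the moment at which its call begins: read the wrist's pose just before it. camera_info takes no time and is no camera call; for the wrist camera it gives the pose at the moment of the call.
A pose or a line that the arm cannot do raises robot.PlanningError and nothing moves.
- robot.sign_off(): hands the job in, once; it reports no verdict.
The state is a dict: "time": time; "qpos": joint angles; "joint_vel": joint speeds; "effort": joint torques, N m; "ee_pos": TCP position; "tool_rot": TCP orientation; "force": force on the tool from outside, world axes, zero at the start; "moment": the same for the moment, N m; "opening": finger opening in m.
Only numpy, scipy, OpenCV 4.12 (cv2) and the standard library are available. Lean on these libraries where they do the work, as an engineer would, in place of code of your own. Each camera call takes 0.05 s, during which the arm holds its last target.

## Working session

There is one attempt and no reset: what is moved stays moved. The work goes in short steps, each a Python script; the robot and the scene stay as the last script left them, time stands still between calls to the robot, and variables do not carry over. Pictures are saved under pics/ and viewed, and the job is handed in when it is done.

```bash
ls; mkdir -p pics; python3 - <<'E'
from rig import robot
import cv2
s=robot.get_state();print(s['time'],s['ee_pos'],s['tool_rot'],s['force'],s['opening'])
for n in ("scene","top","wrist"):
    cv2.imwrite(f"pics/{n}0.png",robot.grab_frame(n)[:,:,::-1]);print(n,robot.camera_info(n))
E
```

```text
pics
0.0 [ 0.13921602 -0.60892745  0.22381567] [[ 9.74843810e-01  2.22888774e-01 -3.74163467e-04]
 [ 2.22889066e-01 -9.74843089e-01  1.19042559e-03]
 [-9.94181701e-05 -1.24387596e-03 -9.99999221e-01]] [-0.25059966 -0.5907414  -0.76165434] 0.09387694200414069
scene {'fx': 478.0939054050427, 'fy': 478.0939054050427, 'cx': 286.3068327244338, 'cy': 218.22367007304197, 'rvec': array([ 1.55808325,  2.24195486, -0.6709665 ]), 'tvec': array([ 0.27625744, -0.35926554,  1.27856237])}
top {'fx': 488.609703244008, 'fy': 488.609703244008, 'cx': 276.2066027862489, 'cy': 212.51012855752595, 'rvec': array([ 2.18893358, -2.16890015,  0.12785058]), 'tvec': array([-0.11814936,  0.5318013 ,  1.07188786])}
wrist {'fx': 306.12763907143716, 'fy': 306.12763907143716, 'cx': 277.3440152993414, 'cy': 208.23889414050745, 'rvec': array([-2.2936532 ,  1.82922107,  0.23667373]), 'tvec': array([-0.6233142 , -0.02458288,  0.39207521])}
```

View pics/scene0.png

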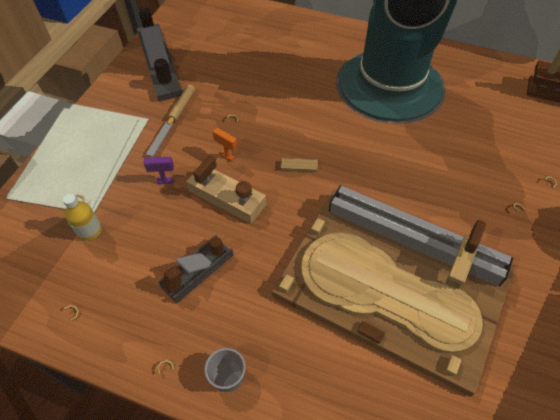

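View pics/top0.png

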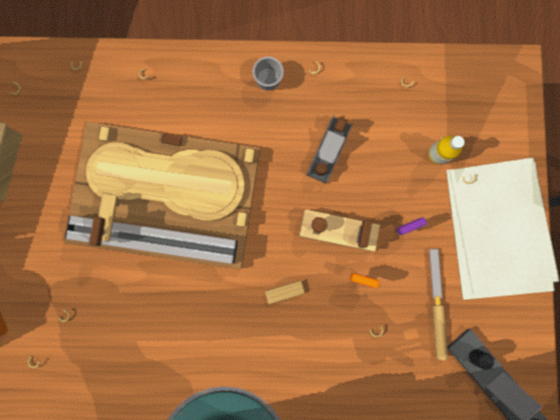

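View pics/wrist0.png

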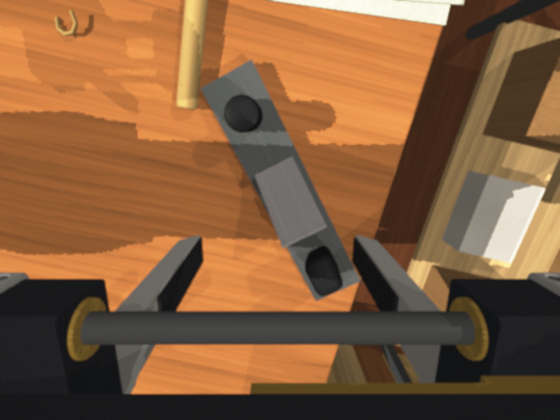

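```bash
cat > h.py <<'E'
import numpy as np,cv2
from rig import robot
def ray(info,uv):
    R,_=cv2.Rodrigues(np.array(info['rvec'])); t=np.array(info['tvec'])
    c=-R.T@t
    d=R.T@np.array([(uv[0]-info['cx'])/info['fx'],(uv[1]-info['cy'])/info['fy'],1.])
    return c,d
def onz(info,uv,z):
    c,d=ray(info,uv); return c+d*(z-c[2])/d[2]
def proj(info,P):
    K=np.array([[info['fx'],0,info['cx']],[0,info['fy'],info['cy']],[0,0,1]])
    return cv2.projectPoints(np.array(P,float).reshape(-1,1,3),np.array(info['rvec']),np.array(info['tvec']),K,None)[0][:,0]
def tri(i1,a,i2,b):
    c1,d1=ray(i1,a);c2,d2=ray(i2,b)
    A=np.stack([d1,-d2],1);s=np.linalg.lstsq(A,c2-c1,rcond=None)[0]
    return (c1+d1*s[0]+c2+d2*s[1])/2, np.linalg.norm(c1+d1*s[0]-c2-d2*s[1])
E
python3 - <<'E'
import cv2
a=cv2.imread('pics/top0.png');b=cv2.imread('pics/scene0.png')
def z(im,x0,y0,w,h,f,n):cv2.imwrite(n,cv2.resize(im[y0:y0+h,x0:x0+w],None,fx=f,fy=f,interpolation=cv2.INTER_CUBIC))
z(a,290,195,100,75,8,'pics/tz1.png');z(a,55,110,220,165,3.6,'pics/tz2.png');z(b,270,180,260,195,3,'pics/sz1.png');z(b,180,145,100,75,8,'pics/sz2.png')
E
```

```text
(no output)
```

View pics/tz1.png

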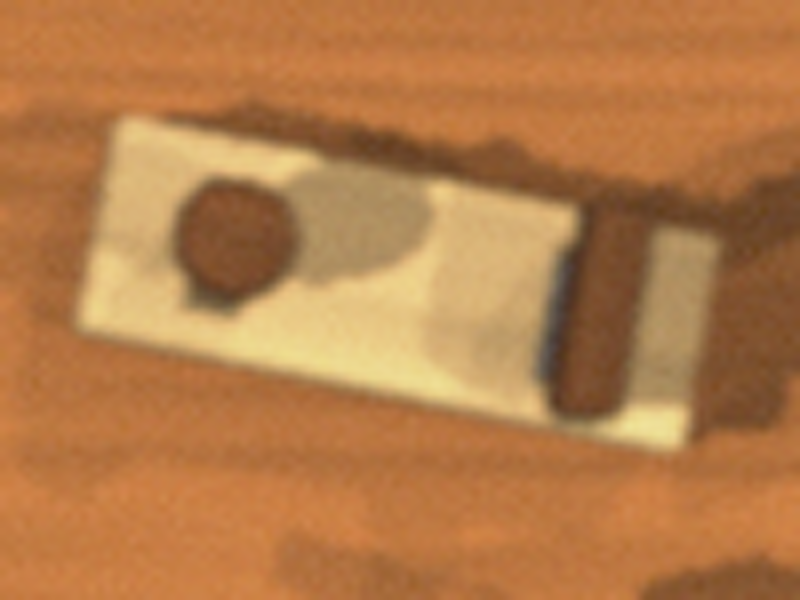

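View pics/tz2.png

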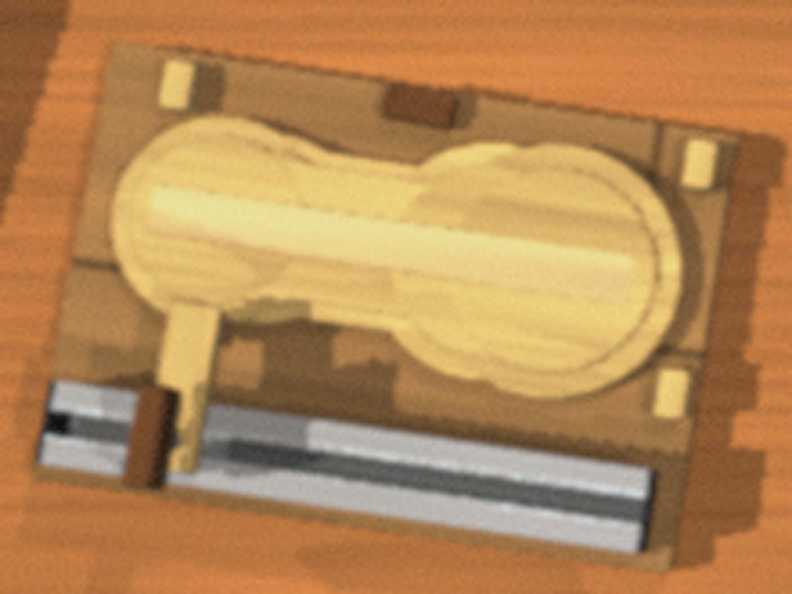

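View pics/sz1.png

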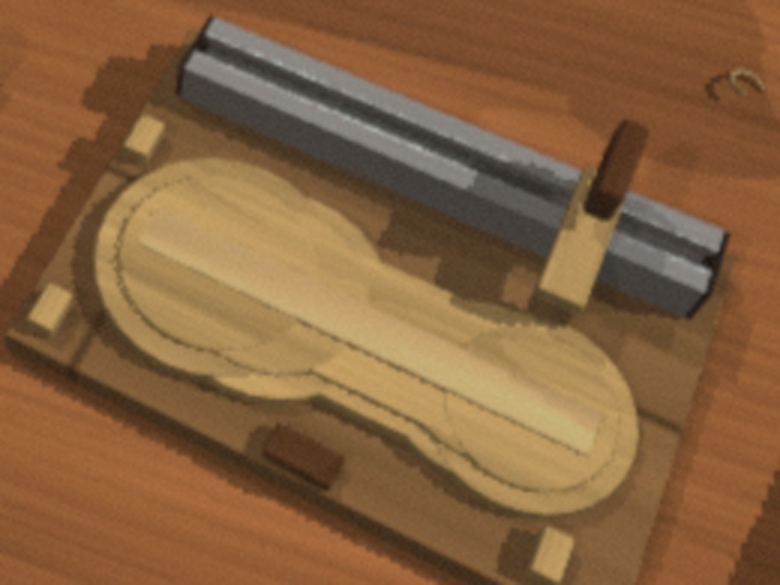

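View pics/sz2.png

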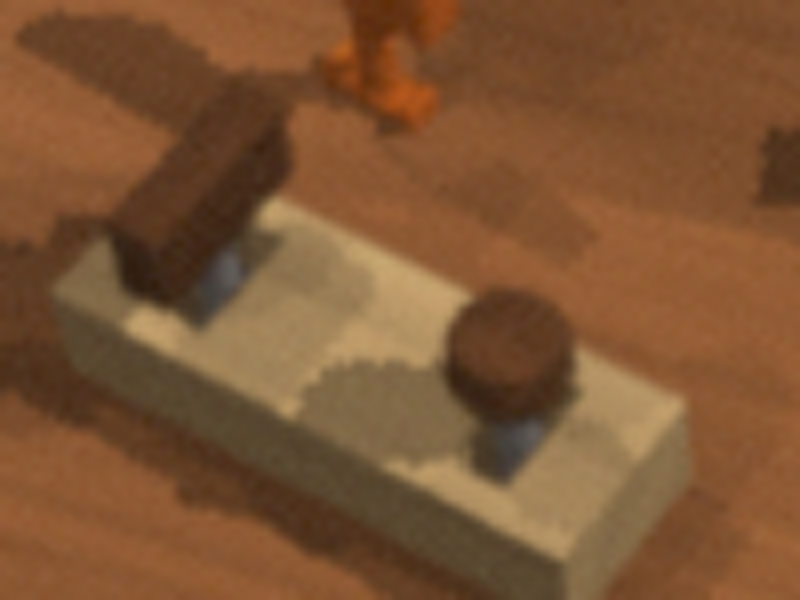

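```bash
python3 - <<'E'
from h import *
I=robot.camera_info('top')
def p(o,f,l): return [((u+.5)/f-.5+o[0],(v+.5)/f-.5+o[1]) for u,v in l]
def show(n,px,z):
    for q in px: print(n,np.round(q,1),np.round(onz(I,q,z)[:2],4))
show('rack',p((290,195),8,[(118,118),(718,238),(690,450),(78,330)]),.035)
show('bar',p((290,195),8,[(582,205),(650,210),(628,412),(553,408)]),.083)
show('knob',p((290,195),8,[(238,237)]),.079)
show('board',p((55,110),3.6,[(112,45),(738,132),(665,568),(38,472)]),.025)
show('strut',p((55,110),3.6,[(655,470),(642,550),(40,465),(52,383)]),.061)
show('slot',p((55,110),3.6,[(645,495),(643,521),(240,440),(238,463)]),.061)
E
```

```text
rack [304.3 209.3] [ 0.5399 -0.176 ]
rack [379.3 224.3] [ 0.5079 -0.3441]
rack [375.8 250.8] [ 0.4487 -0.3355]
rack [299.3 235.8] [ 0.4805 -0.165 ]
bar [362.3 220.2] [ 0.5127 -0.2967]
bar [370.8 220.8] [ 0.5115 -0.3149]
bar [368.1 246.1] [ 0.4575 -0.3084]
bar [358.7 245.6] [ 0.4584 -0.2884]
knob [319.3 224.2] [ 0.5035 -0.2049]
board [ 85.8 122.1] [0.7358 0.3228]
board [259.6 146.3] [ 0.6847 -0.0742]
board [239.4 267.4] [ 0.4094 -0.0322]
board [ 65.2 240.8] [0.4652 0.3556]
strut [236.6 240.2] [ 0.4684 -0.0273]
strut [233.  262.4] [ 0.4205 -0.0204]
strut [ 65.8 238.8] [0.4681 0.3399]
strut [ 69.1 216. ] [0.5173 0.3352]
slot [233.8 247.1] [ 0.4534 -0.0216]
slot [233.2 254.4] [ 0.4378 -0.0207]
slot [121.3 231.9] [0.4841 0.2216]
slot [120.8 238.2] [0.4703 0.2222]
```

```bash
cat >> h.py <<'E'
def Rt(yaw):  # tool down, tool x at yaw
    c,s=np.cos(yaw),np.sin(yaw)
    return np.array([[c,s,0],[s,-c,0],[0,0,-1.]])
E
python3 - <<'E'
from h import *
for y in (-.16,-.16+np.pi):
  print(y,robot.ik([.485,-.303,.067],Rt(y)))
c=np.array([.5738,.143]);bx=np.array([.9918,-.1277]);by=np.array([.1277,.9918])
P=c-.106*bx-.08*by;print(P)
for y in (-.128,-.128+np.pi/2,-.128-np.pi/2,-.128+np.pi):
  print(y,robot.ik([*P,.105],Rt(y)))
robot.move_ptp([.485-.06,-.303,.20],Rt(-.16))
I=robot.camera_info('wrist');im=robot.grab_frame('wrist');np.save('w1.npy',{'I':I},allow_pickle=True)
cv2.imwrite('pics/w1.png',im[:,:,::-1]);print(robot.get_state()['time'],I)
E
```

```text
-0.16 [ 0.60949061  0.5245647  -0.13335206  1.86373372  0.09686058  0.75949719
 -1.30724481]
2.981592653589793 [ 0.96403776  0.59670344 -0.59642273  1.85138134  0.44249581  0.82876423
  1.55325055]
[0.4584532 0.0771922]
-0.128 [ 0.37603741  0.38407885 -0.71167674  2.08650273  0.3518283   0.78968461
 -2.25019417]
1.4427963267948964 [ 0.65738099  0.53421667 -1.08693148  2.07954218  0.61630409  0.8942744
 -0.91065174]
-1.6987963267948967 [ 0.65401273  0.53123975 -1.08183852  2.0796147   0.61210654  0.89205024
  2.23455896]
3.013592653589793 [ 0.70786452  0.58564146 -1.1669279   2.07849068  0.68460259  0.93357628
  0.60159573]
1.75 {'fx': 306.12763907143716, 'fy': 306.12763907143716, 'cx': 277.3440152993414, 'cy': 208.23889414050745, 'rvec': array([-1.91912889,  2.2571718 ,  0.29086926]), 'tvec': array([-0.22990478,  0.43351538,  0.48618778])}
```

View pics/w1.png

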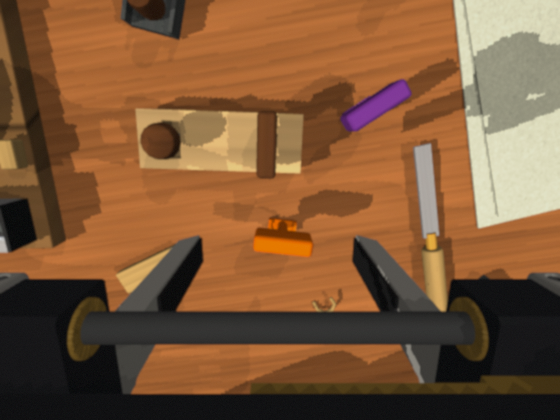

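```bash
python3 - <<'E'
import cv2
a=cv2.imread('pics/w1.png')
cv2.imwrite('pics/w1z.png',cv2.resize(a[95:195,230:310],None,fx=6,fy=6,interpolation=cv2.INTER_CUBIC))
E
```

```text
(no output)
```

View pics/w1z.png

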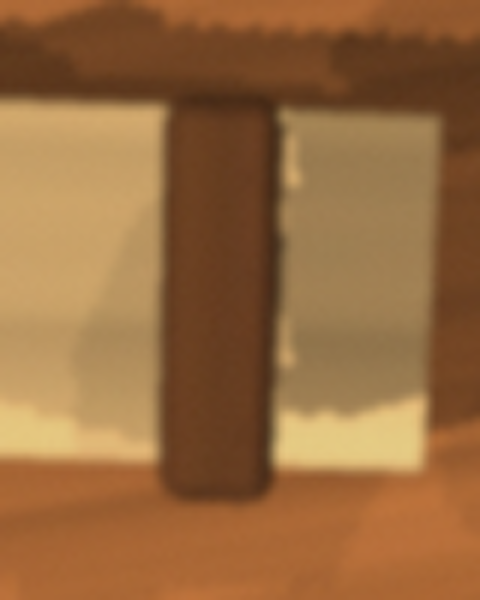

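```bash
python3 - <<'E'
from h import *
I=np.load('w1.npy',allow_pickle=True).item()['I']
P=[onz(I,((u+.5)/6-.5+230,(v+.5)/6-.5+95),z)[:2] for u,v,z in [(170,105,.083),(270,105,.083),(265,490,.083),(163,490,.083),(441,115,.035),(425,468,.035)]]
P=np.array(P);print(P.round(4));print(P[:4].mean(0)); d=P[0]+P[1]-P[2]-P[3];print(np.arctan2(d[1],d[0]),np.linalg.norm(d)/2)
d=P[4]-P[5];print(np.arctan2(d[1],d[0]))
E
```

```text
[[ 0.5143 -0.2998]
 [ 0.512  -0.3141]
 [ 0.457  -0.3042]
 [ 0.4595 -0.2889]
 [ 0.5081 -0.3424]
 [ 0.4491 -0.3312]]
[ 0.48569676 -0.30176012]
-0.1871202505487559 0.055939063539930375
-0.18777524558386213
```

```bash
python3 - <<'E'
from h import *
R=Rt(-.187)
robot.move_ptp([.4855,-.302,.13],R)
robot.gripper_to(.05)
print(robot.move_linear([.4855,-.302,.069],.08,threshold=6))
robot.gripper_to(.0)
s=robot.get_state();print(s['opening'],s['ee_pos'],s['force'],s['time'])
robot.move_linear([.4855,-.302,.15],.1)
s=robot.get_state();print(s['opening'],s['ee_pos'],s['force'],s['time'])
robot.move_ptp([.445,-.02,.19],Rt(1.4428))
s=robot.get_state();print(s['opening'],s['ee_pos'],s['force'],s['time'])
I=robot.camera_info('wrist');im=robot.grab_frame('wrist');np.save('w2.npy',{'I':I},allow_pickle=True)
cv2.imwrite('pics/w2.png',im[:,:,::-1])
cv2.imwrite('pics/s2.png',robot.grab_frame('scene')[:,:,::-1])
E
```

```text
False
0.017716166703216078 [ 0.48552291 -0.30203075  0.06908217] [ 0.55479341 -0.54483015  1.49104502] 4.55
0.017788254718177184 [ 0.48518175 -0.30185035  0.14937825] [ 0.37376951  0.17306902 -1.18541972] 5.5083
0.017734414657269028 [ 0.44523021 -0.02081872  0.18980224] [ 0.15502143  0.07247023 -1.45575006] 6.6167
```

View pics/w2.png

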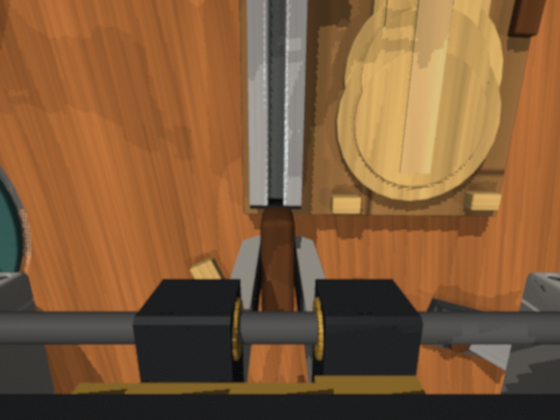

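View pics/s2.png

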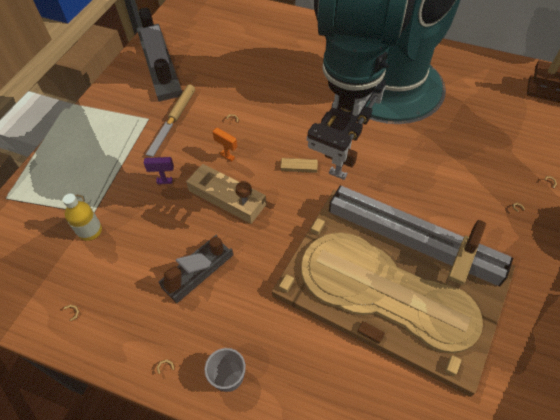

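```bash
python3 - <<'E'
import cv2
a=cv2.imread('pics/w2.png')
cv2.imwrite('pics/w2z.png',cv2.resize(a[0:215,230:320],None,fx=6,fy=2.7,interpolation=cv2.INTER_CUBIC))
g=cv2.cvtColor(a,cv2.COLOR_BGR2GRAY)
for v in (30,70,110,150,190): print(v,g[v,240:312].tolist())
E
```

```text
30 [94, 94, 98, 100, 101, 103, 110, 123, 132, 136, 136, 136, 134, 133, 133, 134, 135, 135, 134, 133, 134, 133, 136, 145, 151, 141, 124, 101, 77, 60, 53, 58, 65, 67, 68, 67, 69, 66, 68, 64, 64, 63, 62, 66, 75, 97, 131, 157, 157, 143, 134, 135, 135, 135, 135, 132, 134, 133, 135, 136, 134, 134, 135, 136, 134, 124, 98, 71, 59, 57, 57, 57]
70 [93, 95, 100, 101, 100, 102, 104, 118, 132, 137, 137, 137, 137, 135, 134, 136, 142, 146, 150, 154, 155, 155, 161, 181, 193, 172, 142, 113, 81, 62, 57, 62, 72, 78, 79, 79, 79, 78, 77, 75, 74, 72, 72, 75, 95, 141, 180, 181, 166, 161, 159, 158, 159, 157, 155, 154, 155, 154, 153, 148, 140, 139, 137, 135, 123, 93, 67, 58, 57, 57, 58, 56]
110 [99, 90, 93, 99, 101, 101, 103, 113, 134, 154, 160, 160, 161, 159, 157, 156, 156, 162, 161, 158, 157, 155, 157, 158, 157, 155, 146, 122, 88, 64, 63, 72, 76, 77, 78, 79, 78, 77, 75, 75, 71, 72, 71, 82, 114, 155, 172, 164, 151, 142, 138, 139, 140, 138, 135, 136, 137, 139, 139, 139, 139, 139, 137, 123, 92, 65, 58, 58, 57, 57, 57, 55]
150 [98, 95, 94, 95, 99, 101, 101, 105, 121, 143, 154, 159, 160, 158, 158, 156, 156, 158, 159, 159, 156, 156, 155, 157, 157, 155, 145, 117, 81, 62, 64, 72, 77, 78, 77, 76, 76, 76, 74, 74, 72, 70, 75, 101, 152, 196, 212, 199, 161, 138, 137, 139, 136, 134, 135, 135, 136, 137, 137, 138, 136, 134, 118, 85, 61, 57, 59, 62, 68, 69, 72, 69]
190 [114, 114, 109, 101, 99, 101, 101, 103, 111, 130, 149, 157, 157, 158, 158, 158, 158, 158, 158, 158, 157, 154, 156, 156, 163, 169, 156, 124, 84, 58, 60, 71, 76, 76, 78, 76, 74, 73, 72, 72, 72, 71, 88, 136, 177, 177, 169, 164, 160, 158, 157, 156, 155, 154, 153, 153, 155, 156, 157, 155, 146, 122, 87, 72, 73, 73, 72, 73, 72, 72, 72, 82]
```

View pics/w2z.png

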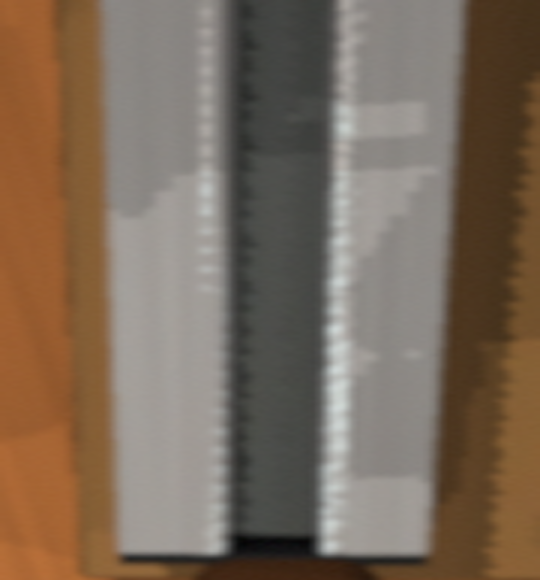

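```bash
python3 - <<'E'
from h import *
I=np.load('w2.npy',allow_pickle=True).item()['I']
m=[]
for v,l,r in [(30,246.7,306.3),(110,247.8,303.9),(150,248.3,302.6),(190,248.8,301.3)]:
    a,b=onz(I,(l,v),.061),onz(I,(r,v),.061);m.append((a+b)[:2]/2);print(a[:2],b[:2],np.linalg.norm(a-b),m[-1])
d=m[0]-m[-1];print(np.arctan2(d[1],d[0]))
# slot mid
for v,l,r in [(150,267.3,283.3),(190,267.5,282.7)]:
    print(((onz(I,(l,v),.061)+onz(I,(r,v),.061))/2)[:2],np.linalg.norm(onz(I,(l,v),.061)-onz(I,(r,v),.061)))
# near end of strut and board
print(onz(I,(275,204.5),.061))
E
```

```text
[0.44099024 0.13660008] [0.49109687 0.12995407] 0.05054545686466993 [0.46604355 0.13327708]
[0.43183359 0.07255147] [0.48196336 0.06589447] 0.05056984870364594 [0.45689847 0.06922297]
[0.42676312 0.03741354] [0.47685945 0.03075664] 0.0505366815781382 [0.45181128 0.03408509]
[ 4.21352302e-01 -8.30271907e-05] [ 0.47141294 -0.00673981] 0.05050128858931469 [ 0.44638262 -0.00341142]
1.4279386461577614
[0.45167151 0.03410366] 0.014891093204466348
[ 0.44642891 -0.00341757] 0.014621328782766146
[ 0.44441382 -0.01764512  0.061     ]
```

```bash
python3 - <<'E'
from h import *
R=Rt(1.435)
robot.move_ptp([.4587,.0815,.18],R)
robot.move_linear([.4587,.0815,.132],.1)
s=robot.get_state();print(s['ee_pos'],s['force'],s['time'])
r=robot.move_linear([.4587,.0815,.117],.015,threshold=3)
s=robot.get_state();print(r,s['ee_pos'],s['force'],s['moment'],s['time'])
cv2.imwrite('pics/w3.png',robot.grab_frame('wrist')[:,:,::-1])
E
```

```text
[0.45891475 0.08129743 0.13228619] [ 0.68690189 -0.0862633  -1.41640392] 7.8417
False [0.45874341 0.08153003 0.11706322] [ 0.54433512 -0.66509008 -1.29433433] [-0.05071853 -0.11048112 -0.02232572] 8.9917
```

View pics/w3.png

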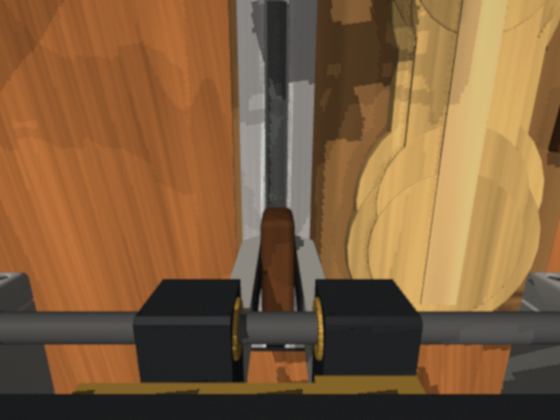

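```bash
python3 - <<'E'
from h import *
for z in (.113,.109,.106,.1055):
    r=robot.move_linear([.4587,.0815,z],.012,threshold=14)
    s=robot.get_state();print(r,s['ee_pos'].round(4),s['force'].round(2),s['moment'].round(3),s['opening'],s['time'])
E
```

```text
False [0.4588 0.0815 0.1131] [ 0.48 -0.27  0.2 ] [-0.101 -0.295 -0.037] 0.017663079576049893 9.525
False [0.4588 0.0815 0.1091] [ 1.95 -1.52  4.04] [-0.234 -0.3   -0.015] 0.01779202619935012 10.0083
False [0.4589 0.0815 0.1061] [-0.43 -0.83  6.61] [-0.25  -0.205 -0.004] 0.017557013323019958 10.4083
False [0.4589 0.0815 0.1056] [-0.82 -1.56  7.36] [-0.272 -0.058  0.034] 0.017826046499802458 10.6583
```

```bash
cat > turn.py <<'E'
from h import *
import sys
a0,a1,n=map(float,sys.argv[1:4]);P=[float(v) for v in sys.argv[4:7]]
for y in np.linspace(a0,a1,int(n)+1)[1:]:
    r=robot.move_linear(P,.05,frame=Rt(y),threshold=12)
    s=robot.get_state();t=s['tool_rot'];print(round(y,3),r,round(np.arctan2(t[1,0],t[0,0]),3),s['ee_pos'].round(4),s['force'].round(2),s['moment'].round(3),round(s['time'],2))
    if r or np.linalg.norm(s['force'][:2])>12: break
E
python3 turn.py 1.435 1.085 2 .4587 .0815 .1052
```

```text
1.26 False 1.259 [0.4588 0.0816 0.1054] [-0.1  -0.37  6.48] [-0.108 -0.038 -0.077] 10.98
1.085 False 1.085 [0.4588 0.0817 0.1054] [0.09 0.17 6.86] [-0.106 -0.069  0.011] 11.31
```

```bash
python3 turn.py 1.085 -0.136 7 .4587 .0815 .1052
```

```text
0.911 False 0.91 [0.4588 0.0816 0.1054] [ 0.14 -0.74  7.15] [-0.074 -0.028 -0.044] 11.63
0.736 False 0.736 [0.4589 0.0817 0.1054] [-0.13  0.46  6.61] [-0.095 -0.026 -0.03 ] 11.96
0.562 False 0.561 [0.4589 0.0817 0.1054] [ 0.19 -0.01  7.1 ] [-0.11  -0.061 -0.025] 12.28
0.387 False 0.387 [0.4588 0.0816 0.1054] [ 0.34 -0.28  7.59] [-0.113 -0.029 -0.076] 12.61
0.213 False 0.212 [0.4589 0.0816 0.1054] [0.05 0.17 7.42] [-0.168  0.014 -0.026] 12.93
0.038 False 0.038 [0.4588 0.0816 0.1054] [-0.16 -0.58  7.73] [-0.159 -0.027 -0.019] 13.26
-0.136 False -0.137 [0.4588 0.0816 0.1054] [ 0.43 -0.44  7.4 ] [-0.181  0.001 -0.019] 13.58
```

```bash
python3 - <<'E'
from h import *
for z in (.1075,.1095,.1105,.111):
    r=robot.move_linear([.4587,.0815,z],.012,threshold=12)
    s=robot.get_state();print(r,s['ee_pos'].round(4),s['force'].round(2),s['moment'].round(3),round(s['time'],2))
cv2.imwrite('pics/w4.png',robot.grab_frame('wrist')[:,:,::-1])
cv2.imwrite('pics/s4.png',robot.grab_frame('scene')[150:330,260:530,::-1].repeat(2,0).repeat(2,1))
E
```

```text
False [0.4588 0.0816 0.1076] [ 0.68 -0.11  4.88] [ 0.043 -0.157 -0.038] 13.93
False [0.4588 0.0816 0.1096] [ 0.93 -0.03  3.12] [ 0.156 -0.356 -0.006] 14.24
False [0.4587 0.0815 0.1105] [2.02 0.25 2.88] [ 0.268 -0.476 -0.002] 14.49
False [0.4587 0.0815 0.111 ] [1.59 1.52 3.08] [ 0.363 -0.472  0.011] 14.74
```

View pics/s4.png

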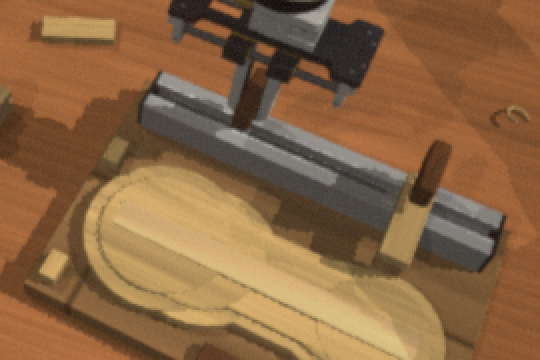

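View pics/w4.png

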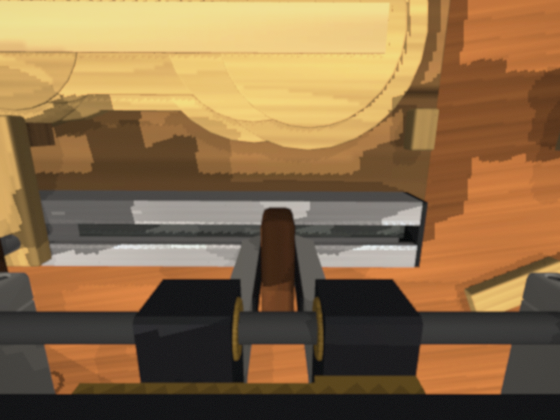

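```bash
python3 - <<'E'
from h import *
r=robot.move_linear([.4587,.0815,.1115],.012,threshold=8)
s=robot.get_state();print(r,s['ee_pos'].round(4),s['force'].round(2),s['moment'].round(3),round(s['time'],2))
robot.gripper_to(.045)
s=robot.get_state();print(s['ee_pos'].round(4),s['force'].round(2),s['opening'])
robot.move_linear([.4587,.0815,.22],.08)
q=np.array([.4587,.0815])-.09*np.array([.9918,-.13])
robot.move_linear([*q,.22],.15)
s=robot.get_state();print(s['ee_pos'].round(4),s['force'].round(2),s['moment'].round(3),s['time'])
I=robot.camera_info('wrist');im=robot.grab_frame('wrist');np.save('w5.npy',{'I':I},allow_pickle=True)
cv2.imwrite('pics/w5.png',im[:,:,::-1])
cv2.imwrite('pics/s5f.png',robot.grab_frame('scene')[:,:,::-1])
b=cv2.imread('pics/s5f.png');cv2.imwrite('pics/s5.png',cv2.resize(b[160:310,320:520],None,fx=4,fy=4,interpolation=cv2.INTER_CUBIC))
cv2.imwrite('pics/t5.png',robot.grab_frame('top')[:,:,::-1])
E
```

```text
False [0.4586 0.0815 0.1111] [ 4.33  2.28 -7.96] [ 0.502 -1.298  0.048] 15.09
[0.4587 0.0815 0.1115] [ 0.56 -0.02 -0.47] 0.04494964287662117
[0.3702 0.0931 0.2202] [ 0.08 -0.14  0.46] [0.054 0.041 0.014] 17.9667
```

View pics/s5.png

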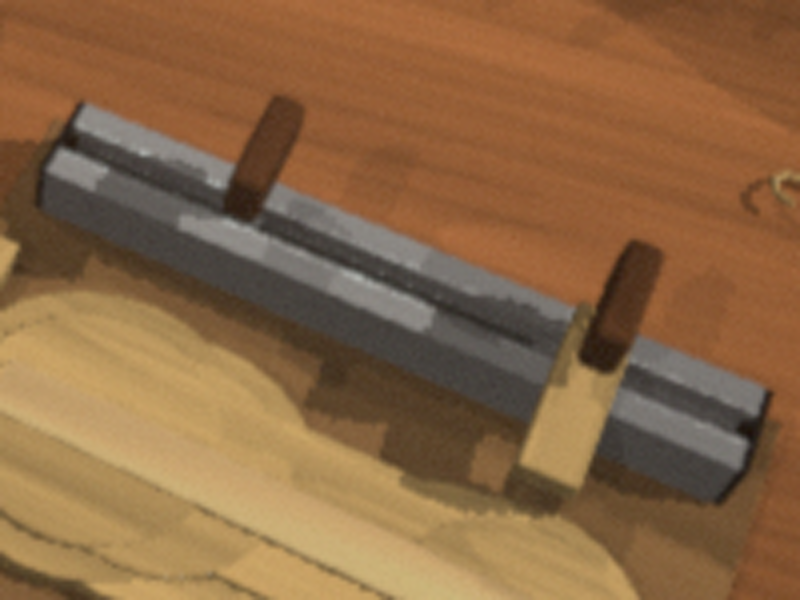

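View pics/w5.png

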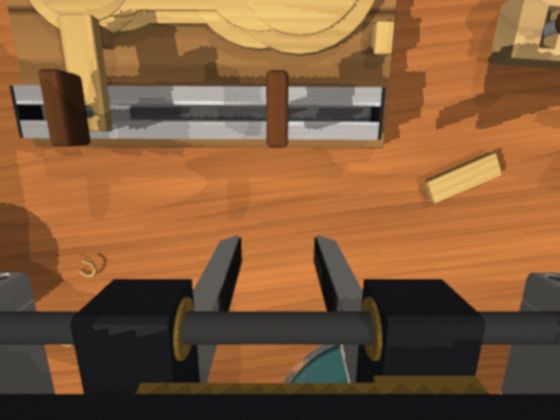

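View pics/t5.png

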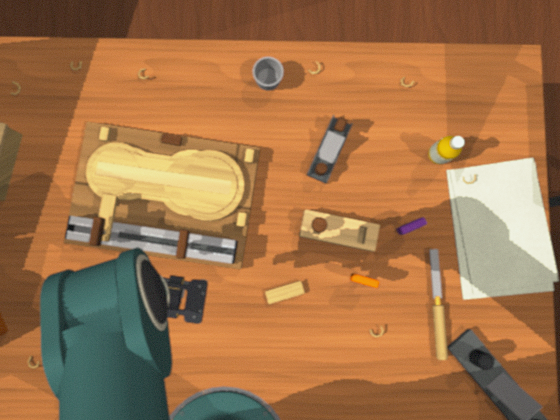

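```bash
python3 - <<'E'
from h import *
I=np.load('w5.npy',allow_pickle=True).item()['I']
im=cv2.imread('pics/w5.png');h=cv2.cvtColor(im,cv2.COLOR_BGR2GRAY)
m=np.zeros_like(h);m[60:155,255:300]=1
b=im.astype(int);mask=((b[:,:,2]>1.6*b[:,:,0])&(h<85)&(m>0)).astype(np.uint8)
ys,xs=np.where(mask);print(len(xs),xs.min(),xs.max(),ys.min(),ys.max())
a=np.median(xs[(ys>78)&(ys<85)]);c=np.median(xs[(ys>132)&(ys<139)])
p,q=onz(I,(a,81.5),.125),onz(I,(c,135.5),.125);d=p-q
print('bar yaw',np.arctan2(d[1],d[0]),'centre',onz(I,(np.median(xs),(ys.min()+ys.max())/2),.125), np.linalg.norm(onz(I,(277,ys.min()),.125)-onz(I,(277,ys.max()),.125)))
# tri top-face centre, top vs scene views
b=cv2.imread('pics/t5.png');cv2.imwrite('pics/t5z.png',cv2.resize(b[215:275,140:220],None,fx=8,fy=8,interpolation=cv2.INTER_CUBIC))
s=robot.get_state();print(s['time'])
robot.sign_off()
E
```

```text
1760 255 299 70 147
bar yaw -0.13716933021616926 centre [0.45926898 0.08279133 0.125     ] 0.058428237674057505
18.1167
the job is handed in; nothing more can be done
```

The stud is anchored upright in the empty stretch of the strut. I handed the job in at 18.1 s, well inside the 64 s limit; `sign_off` gives no verdict.

**What I did:**
- I located the stud and the slot with the top and wrist cameras, which agreed to within about 1 mm.
- I gripped the stud in the rack and lowered its head lengthwise into the slot near board y = -80 mm. It did not touch the lips on the way down.
- I pressed against the strip with about 9 N, turned the stud 90° with no noticeable resistance, and let it rise. I then released it and backed away.

**Last checks:**
- **Seating:** on a 0.5 mm lift, the vertical force on the tool went from 3 N pushing up to 8 N pulling down, so the head was caught under the lips at about the 48 mm seat height.
- **Alignment:** the wrist picture puts the handle at a yaw of -0.137 rad, against about -0.13 rad for the board. It stands parallel to the fitted stud.
- **Height and tilt:** I did not measure the height by triangulation. It rests on the force readings, and the handle length at the expected height came out at 58 mm against 60 mm nominal. Uprightness was judged only by eye.
- **Forces:** no touch threshold tripped, and the highest force I read was about 9 N.
- **Other things:** the peg, plane, spare finger and wedge look unmoved in the last top view. The gripper is clear of everything.

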